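# Third hand: press a terminal strip against a sprung stop

### The arm

A 6-joint arm with a two-finger parallel gripper is mounted at the origin on a cart in front of the work surface, level with it; the furniture and walls round the work are solid. World frame = base frame: x ahead of the robot, y to its left, z up, the work surface at z = 0. Lengths are in mm, angles in degrees, forces in N, time in s.
With the tool pointing down it reaches from about 350 to 850 mm from the base axis. Payload 8.1 kg.
Tool frame: the origin (TCP) lies between the finger pads; the fingertips stand 17 mm ahead of it and the grasp point (between the pads) lies 2 mm behind it; z points along the fingers, y is the line along which they close (so a half turn about z gives the same grasp; the last joint's range is limited). The gripper opens to 85 mm and grips with 20 to 120 N. Pads are 22 mm wide; open, the fingers measure 114 mm over their backs; the gripper's body (76 mm by 85 mm) begins 54 mm behind the grasp point. The pads swing forward as they close: fully open they stand 13 mm farther back than shut.
Start: joints at [-4.893, 7.471, 85.268, -0, 87.261, -4.893], TCP at [600.005, 0.022, 248.292] pointing down, gripper open.
Joint ranges: [-169.43, 169.43], [-51.17, 129.36], [1.28, 143.12], [-76.62, 256.62], [0, 156.53], [-152.29, 152.29]. Speed limits (degrees/s): [136.94, 136.94, 159.86, 180, 180, 180].

### API

Orientations are given as [roll, pitch, yaw] about the fixed x, y, z axes, in that order (R = Rz(yaw) Ry(pitch) Rx(roll)).
In Python, from bench import sense, snapshot, hand_in, trace, place_of gives the robot as it stands.
- The arm moves only by the shell command python3 -m handwheel 'ROWS' [FORCE]. ROWS is JSON, a list of rows, each a list of 7 numbers: the opening, from -1 (shut) to 1 (fully open), then the shift along the tool's x, y, z in cm, then the turn, a rotation vector about the tool's x, y, z in rad. A call has 1 to 12 rows; each row shifts and turns the commanded pose from where the row before left it, along the tool's axes as they then stand; what a row does not reach is not made up. A row lasts 1/12 s, in which the tool goes at most 41.7 mm and 7.16 degrees, less where a joint would pass 70% of its speed; a pose out of reach is approached as far as the arm can. A call with a gripper value outside its range is refused whole. The fingers move at their own pace and stop on an object; FORCE is the grip in N (left out, the last holds). Time passes only in rows, so rows that do not move let the fingers close. It gives the time, the measured TCP pose, the force, the opening and the grip force at its end, in the units of the state.
- sense(): the state, without advancing time (a new reading comes with each control period).
- snapshot(name): name is "scene" or "side" or "wrist"; returns a dict with "image" (420x560x3 uint8, red, green, blue), "intrinsics" (3x3 intrinsics, pixels), "R" (3x3) and "t" (3): a world point X has camera coordinates R X + t. Camera axes: x right, y down, z forward; pixel columns grow to the right and rows downward; lengths in mm; the calibration is good to about 2 mm. The wrist camera is an equidistant fisheye: a pixel r from the principal point sees the ray r / f radians off the axis. A picture is of the moment at which its call begins. There is no depth.
- hand_in(): hands the job in; it is judged then, once.
Trained networks look in a picture, given as the dict that the camera call returned (one of the last four; its "shot" number tells which), for a name from the list of things; names that differ only in an ending like _2 or _b are one class to them, and where a whole thing is asked for, a point or a joint stands for the part that bears it (a point fixed in the world has none). Each returns a list of dicts, best first, with "conf" (0 to 1); they miss things now and then, are a little off and sometimes report something else, mostly with a low value. They report only what shows in the picture. A call takes as long as a camera call.
- trace(picture, query): "pixels" (420x560 bool, what is visible of it).
- place_of(picture, query): "location" ([x, y, z] in mm, in world coordinates, good to about 4 mm: a listed point, or the origin of a listed thing).
The state is a dict: "time": time; "joint_pos": joint angles; "qd": joint speeds; "joint_efforts": joint torques, N m; "tool_pos": TCP position; "tcp_rot": TCP orientation; "ft_force": force on the tool from outside, world axes, zero at the start; "wrist_torque": the same for the moment, N m; "finger_gap": finger opening in mm; "grip_force": force on a finger pad.
Only numpy, scipy, OpenCV 4.12 (cv2) and the standard library are available. Lean on these libraries where they do the work, as an engineer would, in place of code of your own. Each camera call takes 0.05 s, during which the arm holds its last target. There are 200 camera calls.

### The job

Pick up the screw terminal strip, lay it gently, without bearing down on it, flat and lengthways in the channel between the two low rails of the mounting jig with the sprung stop still untouched or only just met, then slide it endways against the stop and push the stop back until its pointer stands between the two marks, never so far that the stop nears the end of its travel. Keep it pressed there steadily for a colleague who will screw it down, and finish while still holding it so: do not let go. Leave the other things where they are.

Things in the scene. Friction and masses are not known exactly. Their poses are not given: they have to be found in the camera images.
- strip: White screw terminal strip, lying loose on the bench top (z = 0) left of the vice, in one of three places, a plain bar 18 x 60 x 14 mm (x, y, z; tiny screw heads above that), 0.03 to 0.06 kg. Origin: centre of its underside; its y axis runs along the 60 mm length, z up. Both ends are alike. Grasp it across the 18 mm width; fingers gripping its middle may reach down beside it to about 4 mm above what it lies on.
- jig: Mounting jig fixed on a brown hardboard sheet (3 mm thick) right of the vice: aluminium bed plate 170 x 68 x 10 mm (x, y, z). Origin: centre of its underside; the bed is 10 mm above it. The channel runs along its x axis at y = 0 between two steel rails, 25 mm apart inside, 3 mm high, 4 mm wide, from x = -64 to 28 mm. Sprung stop at the +x end (face at x = 30 mm at rest), bracket behind it, x = 64 to 72 mm, 35 mm high.
- stop (a joint): Travel of the sprung stop along the jig's +x, in m: 0 at rest, 0.020 at the end of its travel. A spring pushes it back: 2 N at 0, 7 N at 0.010, 12 N at 0.020 (500 N/m). The pointer stands between the two marks from about 0.006 to 0.014, centred on them at 0.010.
- stop_face (a point): Middle of the face of the sprung stop, a steel block 12 x 34 x 20 mm (top 21 mm above the bed) that travels with it. The point is 7 mm above the bed; its x axis is the jig's +x, the direction in which to push. A thin dark pointer sticks out of its +y side, over two dark upright marks on the bed plate. The strip laid against the face has its origin 30 mm before this point.
- heat_sink: Finned aluminium heat sink 22 x 34 x 20 mm, loose bystander.
- battery: Block battery lying down, 26 x 50 x 17 mm, loose bystander.
- relay: Relay, a block 20 x 28 x 22 mm, loose bystander.
- toroid: Copper-wound ring coil, 58 mm across, 23 mm high, loose bystander.
- tape: Roll of tape lying flat, 62 mm across, 19 mm high, loose bystander.
- tee: Small tee connector 30 x 43 x 14 mm, loose bystander.

How it is judged (in metres and radians):
On the way, in this order (a step that is already met when the one before it is completed fails the run):
1. the strip lies flat in the channel, the stop not yet pushed back (z of strip in the frame of jig between 0.007 and 0.0118 m and y of strip in the frame of jig between -0.0055 and 0.0055 m and angle between the y axis of strip and the x axis of jig, either way round below 0.14 rad and angle between strip's own z axis and vertical below 0.08 rad and value of joint stop below 0.002 m and x of strip in the frame of stop_face above -0.075 m), for 0.2 s.
2. the strip presses the stop back so that its pointer is between the marks, steadily for a second (z of strip in the frame of jig between 0.007 and 0.0118 m and y of strip in the frame of jig between -0.0055 and 0.0055 m and angle between the y axis of strip and the x axis of jig, either way round below 0.14 rad and angle between strip's own z axis and vertical below 0.08 rad and value of joint stop between 0.005 and 0.015 m and x of strip in the frame of stop_face between -0.0325 and -0.027 m and contact force between strip and jig between 3 and 35 N and contact force between the fingers and strip above 1 N), for 1 s.
At the end, for the whole second after the job is handed in: Held by the fingers, the strip lies flat on the bed between the rails (origin within 2 mm of bed height and 5.5 mm of the centre line, along the channel within 0.14 rad), its end against the stop (within 3 mm), stop pushed back 5 to 15 mm and still, strip pressing on the jig with 3 to 35 N (all of step 2 and linear speed of strip below 0.01 m/s and velocity of joint stop between -0.01 and 0.01 m/s); the arm keeps its last pose, push and grip.
It fails at once if the stop is driven to the end of its travel (value of joint stop above 0.0185 m).
It fails at once if another loose thing is disturbed (distance of any of heat_sink, battery, relay, tape, toroid, tee from where it was at the start of the episode above 0.03 m).
It also fails if it takes over 48 s, if anything falls off the work surface, if the arm or the gripper's body presses on something with over 40 N, if the wrist force passes 120 N, or if a joint passes its speed limit or range.

## Working session

There is one attempt and no reset: what is moved stays moved. The work goes in short steps, Python scripts to look and compute and a shell command to move; the robot and the scene stay as the last step left them, time stands still between calls to the robot, and variables do not carry over. Pictures are saved under pics/ and viewed, at most 10 in all, crops included, and the job is handed in when it is done.

```bash
mkdir -p pics; cat > h.py <<'E'
import numpy as np, cv2
from bench import *
def ray(p,uv):
    K=np.array(p["intrinsics"]);R=np.array(p["R"]);t=np.array(p["t"])
    d=np.linalg.inv(K)@[uv[0],uv[1],1]
    return -R.T@t, R.T@d
def fray(p,uv):
    K=np.array(p["intrinsics"]);R=np.array(p["R"]);t=np.array(p["t"])
    a=np.array([(uv[0]-K[0,2])/K[0,0],(uv[1]-K[1,2])/K[1,1]]);r=np.hypot(*a)
    d=np.r_[a/max(r,1e-9)*np.sin(r),np.cos(r)]
    return -R.T@t,R.T@d
def onz(p,uv,z,fish=False):
    c,d=(fray if fish else ray)(p,uv); return c+d*(z-c[2])/d[2]
def outline(p,q,z,fish=False):
    m=trace(p,q)
    if not m: return None
    c=max(cv2.findContours(m[0]["pixels"].astype(np.uint8),0,2)[0],key=cv2.contourArea)[:,0]
    W=np.array([onz(p,u,z,fish)[:2] for u in c],np.float32)
    return m[0]["conf"],cv2.minAreaRect(W),cv2.minAreaRect(c.astype(np.float32))
E
python3 - <<'E'
from h import *
np.set_printoptions(precision=1,suppress=True)
s=sense();print(s["tool_pos"],s["tcp_rot"],s["finger_gap"],s["ft_force"])
for n in["scene","wrist"]:
    p=snapshot(n);cv2.imwrite(f"pics/{n}0.png",p["image"][:,:,::-1])
    for q in["strip","jig","stop_face","relay","battery","heat_sink","toroid","tape","tee"]:
        print(n,q,[(round(float(r["conf"]),2),np.array(r["location"])) for r in place_of(p,q)[:2]])
    print(outline(p,"strip",14,n=="wrist"),outline(p,"jig",13,n=="wrist"))
E
```

```text
[599.5   0.1 247.2] [-179.9   -0.    90. ] 85.68839639049693 [ 0.4  0.5 -1.2]
scene strip [(0.64, array([452.9, 119.7,  -1.5]))]
scene jig [(0.6, array([ 527.6, -400.4,    3.1]))]
scene stop_face [(0.69, array([ 554.5, -407.8,   15.6]))]
scene relay [(0.69, array([535.3, -71. ,   0.4]))]
scene battery [(0.57, array([573.9,  50.6,  -2.3]))]
scene heat_sink [(0.48, array([435.5, -44.4,   1.4]))]
scene toroid [(0.47, array([553.1, 225.5,  -2.5]))]
scene tape [(0.77, array([ 658. , -344.8,    2.2])), (0.34, array([536.6, -67. ,   4. ]))]
scene tee [(0.5, array([367.7, 217.5,   1.8]))]
(0.62, ((449.52288818359375, 117.2860107421875), (20.61922836303711, 56.28602981567383), 35.548057556152344), ((202.0, 196.5), (5.0, 20.0), 90.0)) (0.95, ((526.1325073242188, -401.6372375488281), (70.32105255126953, 186.0876007080078), 81.36077880859375), ((389.7186584472656, 267.4049987792969), (30.82408905029297, 64.24085998535156), 41.4964714050293))
wrist strip []
wrist jig []
wrist stop_face []
wrist relay [(0.82, array([536.4, -72.5,  -1.1]))]
wrist battery [(0.67, array([572. ,  51.7,   3. ])), (0.29, array([362.5, 223.8,  -3.3]))]
wrist heat_sink [(0.97, array([436.9, -42.2,   3. ]))]
wrist toroid []
wrist tape []
wrist tee [(0.65, array([362.5, 225.2,  -0.3]))]
(0.96, ((458.02264404296875, 122.65914916992188), (22.066715240478516, 64.12215423583984), 32.80927658081055), ((149.8461456298828, 77.26922607421875), (51.30976867675781, 18.859806060791016), 56.3099365234375)) None
```

View pics/scene0.png

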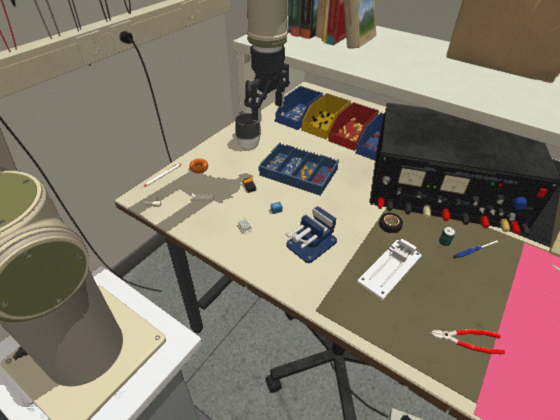

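View pics/wrist0.png

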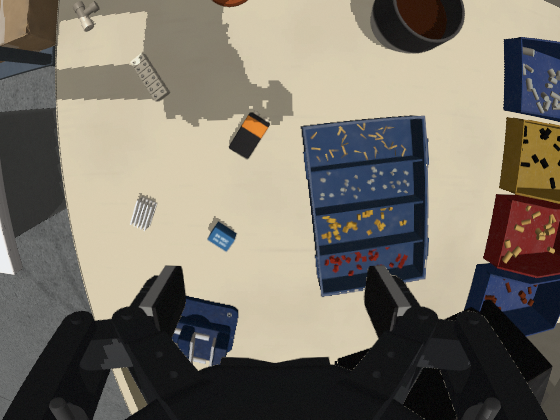

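The wrist picture shows the strip at about (150,77), lying obliquely with its long axis near −57°. The scene picture shows the jig at about (390,267), with the stop at its far right end near (405,250). I'll move above the strip now.

```bash
python3 -m handwheel '[[1,2.0,-2.4,1.3,0,0,0],[1,2.0,-2.4,1.3,0,0,0],[1,2.0,-2.4,1.3,0,0,0],[1,2.0,-2.4,1.3,0,0,0],[1,2.0,-2.4,1.3,0,0,0],[1,2.0,-2.4,1.3,0,0,0],[1,0,0,0,0,0,-0.115],[1,0,0,0,0,0,-0.115],[1,0,0,0,0,0,-0.115],[1,0,0,0,0,0,-0.115],[1,0,0,0,0,0,-0.112],[1,0,0,0,0,0,0]]'
cat >> h.py <<'E'
from scipy.spatial.transform import Rotation as Ro
def totool(target,ang):
    "cm shift in present tool axes to world target (mm); turn (rad about tool z) to bring tool y to world angle ang (deg)"
    s=sense();R=Ro.from_euler("xyz",s["tcp_rot"],degrees=True).as_matrix()
    d=R.T@(np.array(target)-s["tool_pos"])/10
    a=np.degrees(np.arctan2(R[1,1],R[0,1]))
    w=(ang-a+180)%360-180
    tilt=R.T@np.array([0,0,-1])
    print("tool",np.round(s["tool_pos"],1),"rot",np.round(s["tcp_rot"],2),"shift cm",np.round(d,2),"turn",round(-np.radians(w),3),"tilt",np.round(tilt,3),"gap",round(s["finger_gap"],1),"F",np.round(s["ft_force"],1),"grip",s["grip_force"],"t",s["time"])
E
python3 - <<'E'
from h import *
p=snapshot("wrist");cv2.imwrite("pics/w1.png",p["image"][:,:,::-1])
print([(r["conf"],r["location"]) for r in place_of(p,"strip")])
o=outline(p,"strip",14,True);print(o)
totool([456,121,160],32.8)
E
```

```text
time: 2.2
tool_pos: [456.0, 120.1, 170.4]
tcp_rot: [180.0, 0.0, 123.1]
ft_force: [-0.9, -0.3, -0.2]
finger_gap: 85.7
grip_force: 0.0
[(0.77, [456.3, 123.5, -0.7])]
(0.96, ((454.9596862792969, 124.99068450927734), (17.55514907836914, 60.26088333129883), 32.690032958984375), ((276.0, 191.5), (65.0, 20.0), 90.0))
tool [456.1 120.  170.4] rot [179.99   0.   122.54] shift cm [0.09 0.05 1.04] turn -0.004 tilt [ 0. -0.  1.] gap 85.1 F [ 0.1  0.1 -0.6] grip 0.0 t 2.35
```

View pics/w1.png

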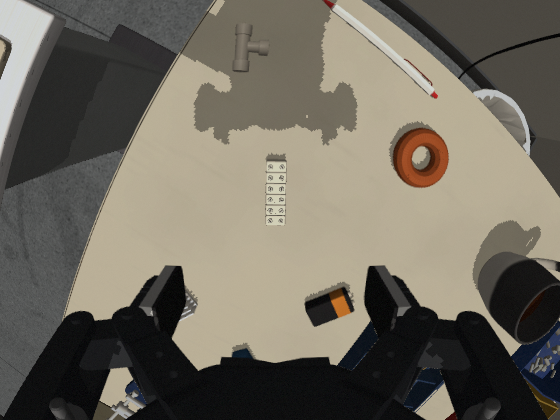

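The strip stands upright at (276,192), in line with the fingers and free of its neighbours. Next I'll descend and grip.

```bash
python3 -m handwheel '[[1,0.43,0.16,2.5,0,0,0],[1,0,0,2.8,0,0,0],[1,0,0,2.8,0,0,0],[1,0,0,2.8,0,0,0],[1,0,0,2.3,0,0,0],[1,0,0,1.2,0,0,0],[1,0,0,0.5,0,0,0],[-1,0,0,0,0,0,0],[-1,0,0,0,0,0,0],[-1,0,0,0,0,0,0],[-1,0,0,0,0,0,0],[-1,0,0,0,0,0,0]]' 40
python3 -m handwheel '[[-1,0,0,0,0,0,0],[-1,0,0,0,0,0,0],[-1,0,0,0,0,0,0],[-1,0,0,0,0,0,0]]'
python3 -c "
from h import *
totool([455,124.5,21],32.7)"
```

```text
time: 3.35
tool_pos: [456.0, 124.7, 22.5]
tcp_rot: [179.9, 0.0, 122.8]
ft_force: [-0.9, 0.1, 0.8]
finger_gap: 25.3
grip_force: 0.0
time: 3.68
tool_pos: [456.0, 124.7, 22.4]
tcp_rot: [179.9, 0.0, 122.8]
ft_force: [-1.0, -0.6, 6.0]
finger_gap: 16.7
grip_force: 39.8
tool [456.  124.7  22.4] rot [1.7990e+02 5.0000e-02 1.2277e+02] shift cm [ 0.04 -0.09  0.14] turn 0.001 tilt [ 0.001 -0.002  1.   ] gap 16.7 F [-1.  -0.6  6. ] grip 39.764984250068665 t 3.6833
```

```bash
python3 -m handwheel '[[-1,0,0,-0.5,0,0,0],[-1,0,0,-2,0,0,0],[-1,0,0,-3,0,0,0],[-1,0,0,-3,0,0,0],[-1,0,0,-3,0,0,-0.1],[-1,0,0,-3,0,0,-0.11],[-1,0,0,-2,0,0,-0.11],[-1,0,0,0,0,0,-0.11],[-1,0,0,0,0,0,-0.11],[-1,0,0,0,0,0,-0.11],[-1,0,0,0,0,0,-0.11],[-1,0,0,0,0,0,-0.09]]'
python3 - <<'E'
from h import *
totool([500,-395,190],81.4)
p=snapshot("wrist");cv2.imwrite("pics/w2.png",p["image"][150:,100:460][:,:,::-1])
E
```

```text
time: 4.68
tool_pos: [454.8, 124.5, 186.5]
tcp_rot: [-180.0, -0.0, 171.8]
ft_force: [-0.9, -0.3, -0.3]
finger_gap: 16.7
grip_force: 39.1
tool [454.8 124.5 186.5] rot [-1.800e+02 -1.000e-02  1.718e+02] shift cm [-11.89 -50.77  -0.35] turn 0.007 tilt [-0.  0.  1.] gap 16.7 F [-0.9 -0.3 -0.3] grip 39.130496978759766 t 4.6833
```

View pics/w2.png

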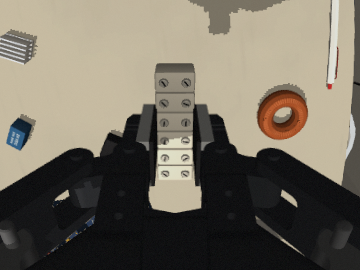

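The strip is held straight, seen at about (175,120) in the crop. Now I'll carry it over to the jig.

```bash
python3 -m handwheel '[[-1,-0.4,-2,0,0,0,0],[-1,-0.8,-3.6,0,0,0,0],[-1,-0.9,-3.8,0,0,0,0],[-1,-0.9,-3.8,0,0,0,0],[-1,-0.9,-3.8,0,0,0,0],[-1,-0.9,-3.8,0,0,0,0],[-1,-0.9,-3.8,0,0,0,0],[-1,-0.9,-3.8,0,0,0,0],[-1,-0.9,-3.8,0,0,0,0],[-1,-0.9,-3.8,0,0,0,0],[-1,-0.9,-3.8,0,0,0,0],[-1,-0.9,-3.8,0,0,0,0]]'
python3 -m handwheel '[[-1,-0.9,-3.4,0,0,0,0],[-1,-0.5,-2.0,0,0,0,0],[-1,0,-1,0,0,0,0],[-1,0,0,0,0,0,0],[-1,0,0,0,0,0,0]]'
python3 - <<'E'
from h import *
totool([500,-395,190],81.4)
for n in["wrist","side"]:
    p=snapshot(n);cv2.imwrite(f"pics/{n}3.png",p["image"][:,:,::-1])
    for q in["jig","stop_face","strip"]:
        print(n,q,[(r["conf"],np.round(r["location"],1)) for r in place_of(p,q)[:1]])
    if n=="wrist":print(outline(p,"jig",13,True))
E
```

```text
time: 5.73
tool_pos: [490.8, -323.7, 186.3]
tcp_rot: [180.0, -0.0, 171.3]
ft_force: [0.6, -0.2, 0.2]
finger_gap: 16.6
grip_force: 39.2
time: 6.15
tool_pos: [495.3, -386.5, 185.9]
tcp_rot: [179.9, -0.0, 171.4]
ft_force: [-0.6, 1.0, -0.3]
finger_gap: 16.7
grip_force: 39.2
tool [ 495.3 -386.5  185.9] rot [ 1.7994e+02 -5.0000e-02  1.7138e+02] shift cm [-0.59 -0.77 -0.41] turn -0.0 tilt [-0.001 -0.001  1.   ] gap 16.7 F [-0.6  1.  -0.3] grip 39.20889616012573 t 6.15
wrist jig [(0.87, array([ 527.7, -399.4,   -1.3]))]
wrist stop_face []
wrist strip [(0.61, array([ 496.1, -384.4,  163.7]))]
(0.59, ((503.9977111816406, -397.8150939941406), (67.88459777832031, 128.96022033691406), 80.9034652709961), ((264.4617004394531, 198.70065307617188), (127.73226165771484, 73.0565185546875), 89.04515838623047))
side jig [(0.92, array([ 5.267e+02, -4.028e+02, -1.000e-01]))]
side stop_face [(0.81, array([ 559.8, -404.6,   19.2]))]
side strip [(0.85, array([ 496.2, -384.7,  162. ]))]
```

View pics/wrist3.png

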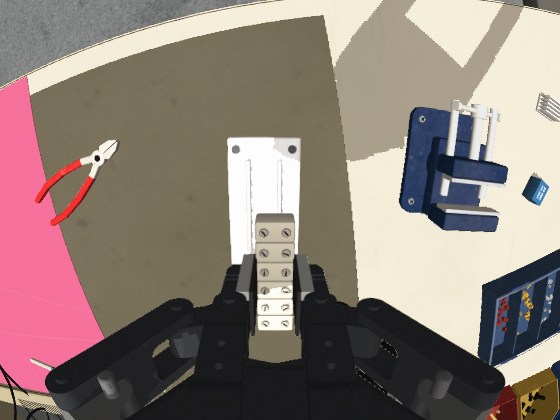

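View pics/side3.png

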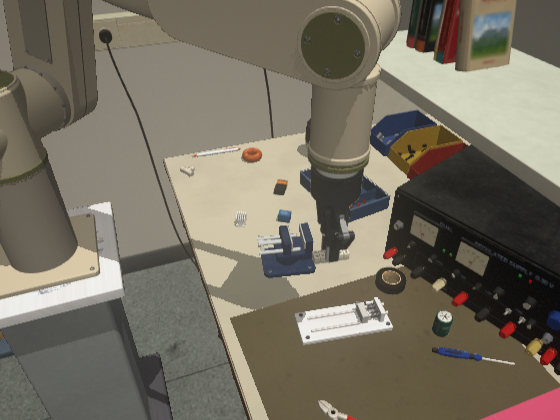

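The wrist picture shows the jig's back edge from about (228,138) to (300,138), with the rails at about u=249 and 280. The held strip runs parallel to them. I'll measure the centre line from the back corners and rails.

```bash
python3 - <<'E'
from h import *
p=snapshot("wrist");im=p["image"]
m=trace(p,"jig")[0]["pixels"]
L=[];Rr=[]
for v in range(146,225,6):
    u=np.where(m[v])[0]
    if len(u): L.append(onz(p,(u[0]-.5,v),13,True)[:2]);Rr.append(onz(p,(u[-1]+.5,v),13,True)[:2])
for S in(L,Rr):
    f=cv2.fitLine(np.array(S,np.float32),cv2.DIST_HUBER,0,.01,.01).ravel()
    print("line",f,np.degrees(np.arctan(f[1]/f[0])))
v=np.where(m[:,264])[0][0];print("back mid",v,onz(p,(264,v-.5),13,True))
for uv in[(228,138),(300,138),(236,149),(292,149)]:print(uv,onz(p,uv,13,True).round(1))
# strip rect at its top height
z=185.9-22.4+14
print(outline(p,"strip",z,True))
c=im[130:270,200:330];cv2.imwrite("pics/c4.png",cv2.resize(c,None,fx=5,fy=4,interpolation=cv2.INTER_CUBIC)[:,:,::-1])
E
```

```text
line [ 9.8583382e-01 -1.6772513e-01  4.8358215e+02 -4.2807681e+02] -9.6555805
line [ 9.8828870e-01 -1.5259561e-01  4.8731476e+02 -3.6042020e+02] -8.777376
back mid 136 [ 441.59215571 -387.57364377   13.        ]
(228, 138) [ 438.6 -420.7   13. ]
(300, 138) [ 448.6 -355.3   13. ]
(236, 149) [ 449.9 -415.1   13. ]
(292, 149) [ 457.7 -364.    13. ]
(0.59, ((495.33270263671875, -385.9773864746094), (17.73259925842285, 62.49324417114258), 81.56459045410156), ((274.5, 271.5), (115.0, 39.0), 90.0))
```

View pics/c4.png

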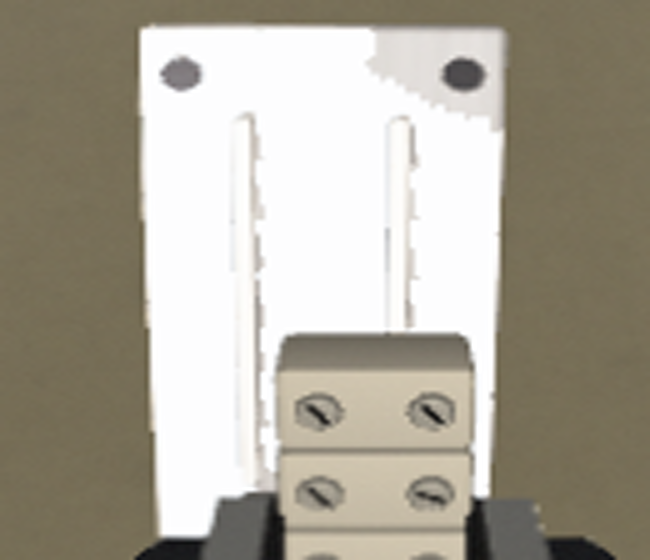

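```bash
python3 -m handwheel '[[-1,-0.6,-0.3,1.5,0,0,0.01],[-1,-0.6,-0.4,2.5,0,0,0],[-1,-0.69,-0.3,2.8,0,0,0],[-1,0,0,2.6,0,0,0],[-1,0,0,2,0,0,0],[-1,0,0,1,0,0,0],[-1,0,0,0.2,0,0,0],[-1,0,0,0,0,0,0],[-1,0,0,0,0,0,0]]'
python3 - <<'E'
from h import *
totool([512.5,-399.2,36.5],81)
p=snapshot("wrist");im=p["image"]
z=sense()["tool_pos"][2]-22.4+14
print(outline(p,"strip",z,True))
m=trace(p,"jig")[0]["pixels"]
S=[[],[]]
for v in range(0,300,6):
    u=np.where(m[v])[0]
    if len(u)>50:
        S[0].append(onz(p,(u[0]-.5,v),13,True)[:2]);S[1].append(onz(p,(u[-1]+.5,v),13,True)[:2])
for s in S:
    f=cv2.fitLine(np.array(s[1:],np.float32),cv2.DIST_HUBER,0,.01,.01).ravel();print(len(s),f,np.degrees(np.arctan(f[1]/f[0])))
cv2.imwrite("pics/w5.png",im[:,:,::-1])
p=snapshot("side");
for q in["stop_face","strip","jig"]:print([(r["conf"],np.round(r["location"],1)) for r in place_of(p,q)[:1]])
E
```

```text
time: 7.5
tool_pos: [513.6, -400.8, 62.1]
tcp_rot: [-179.9, 0.1, 170.9]
ft_force: [0.2, 0.5, 0.5]
finger_gap: 16.5
grip_force: 39.2
tool [ 513.6 -400.8   62.1] rot [-1.7993e+02  1.1000e-01  1.7090e+02] shift cm [0.13 0.14 2.56] turn -0.002 tilt [0.002 0.001 1.   ] gap 16.5 F [0.2 0.5 0.5] grip 39.20839190483093 t 7.5
(0.65, ((512.3063354492188, -399.69036865234375), (18.090368270874023, 62.49892807006836), 80.91950225830078), ((275.0, 271.0), (116.0, 40.0), 90.0))
23 [ 9.8864257e-01 -1.5028603e-01  4.7196097e+02 -4.2637769e+02] -8.643501
23 [ 9.8713785e-01 -1.5987122e-01  4.8682251e+02 -3.6081580e+02] -9.199421
[(0.78, array([ 558.6, -404.9,   16.2]))]
[(0.64, array([ 513. , -400.5,   39.3]))]
[(0.93, array([ 5.302e+02, -4.071e+02,  2.000e-01]))]
```

View pics/w5.png

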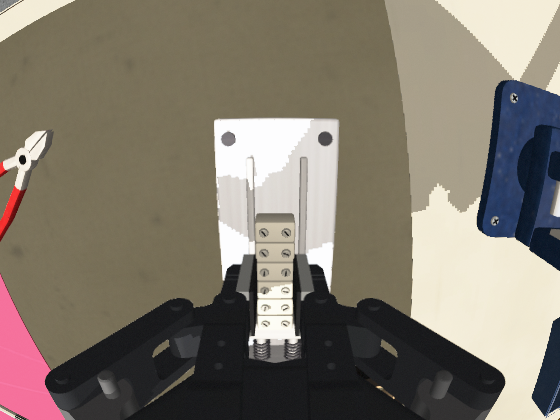

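The strip is centred over the channel: strip at u≈276, rails at 251 and 304. I'll lower it and feel for the bed.

```bash
python3 -m handwheel '[[-1,0,0.1,0.6,0,0,0],[-1,0,0,0.8,0,0,0],[-1,0,0,0.6,0,0,0],[-1,0,0,0.3,0,0,0],[-1,0,0,0.1,0,0,0],[-1,0,0,0,0,0,0],[-1,0,0,0,0,0,0]]'
python3 -m handwheel '[[-1,0,0,0.07,0,0,0],[-1,0,0,0,0,0,0],[-1,0,0,0,0,0,0]]'
python3 -m handwheel '[[-1,0,0,0.07,0,0,0],[-1,0,0,0,0,0,0],[-1,0,0,0,0,0,0]]'
```

```text
time: 8.43
tool_pos: [512.7, -398.8, 35.7]
tcp_rot: [180.0, -0.0, 170.9]
ft_force: [-0.3, 0.2, -0.7]
finger_gap: 16.5
grip_force: 39.3
time: 8.68
tool_pos: [512.9, -399.0, 35.7]
tcp_rot: [180.0, -0.0, 170.9]
ft_force: [-1.5, 0.9, 4.1]
finger_gap: 16.7
grip_force: 39.7
time: 8.93
tool_pos: [512.9, -399.1, 35.7]
tcp_rot: [-180.0, -0.0, 170.9]
ft_force: [-4.5, 2.8, 9.1]
finger_gap: 16.5
grip_force: 40.3
```

```bash
python3 -m handwheel '[[-1,0,0,-0.08,0,0,0],[-1,0,0,0,0,0,0],[-1,0,0,0,0,0,0],[-1,0,0,0,0,0,0]]'
python3 -m handwheel '[[-1,-0.2,0,0,0,0,0],[-1,-0.3,0,0,0,0,0],[-1,-0.3,0,0,0,0,0],[-1,-0.2,0,0,0,0,0],[-1,-0.1,0,0,0,0,0],[-1,0,0,0,0,0,0]]'
python3 -m handwheel '[[-1,-0.1,0,0,0,0,0],[-1,-0.1,0,0,0,0,0],[-1,-0.1,0,0,0,0,0],[-1,-0.1,0,0,0,0,0],[-1,0,0,0,0,0,0],[-1,0,0,0,0,0,0]]'
python3 -m handwheel '[[-1,-0.1,0,0,0,0,0],[-1,-0.1,0,0,0,0,0],[-1,-0.1,0,0,0,0,0],[-1,0,0,0,0,0,0],[-1,0,0,0,0,0,0]]'
```

```text
time: 9.27
tool_pos: [513.0, -399.1, 35.7]
tcp_rot: [-180.0, 0.0, 170.9]
ft_force: [-0.4, 1.2, 2.3]
finger_gap: 16.7
grip_force: 39.6
time: 9.77
tool_pos: [524.2, -400.8, 35.7]
tcp_rot: [-180.0, 0.0, 170.9]
ft_force: [0.2, -0.8, 1.3]
finger_gap: 16.6
grip_force: 39.5
time: 10.27
tool_pos: [527.0, -401.3, 35.7]
tcp_rot: [180.0, -0.1, 170.9]
ft_force: [-5.0, 2.4, 6.2]
finger_gap: 16.5
grip_force: 39.9
time: 10.68
tool_pos: [529.6, -401.6, 35.7]
tcp_rot: [180.0, -0.1, 170.9]
ft_force: [-7.9, 1.9, 7.4]
finger_gap: 16.4
grip_force: 40.1
```

```bash
python3 - <<'E'
from h import *
totool([529,-401,36],81)
for n in["side","scene"]:
    p=snapshot(n)
    for q in["stop_face","strip","jig"]:print(n,q,[(r["conf"],np.round(r["location"],1)) for r in place_of(p,q)[:1]])
    K=np.array(p["intrinsics"]);x=np.array(p["R"])@[560,-400,20]+p["t"];u=(K@x/x[2])[:2].astype(int);print(u)
    c=p["image"][u[1]-30:u[1]+30,u[0]-40:u[0]+40]
    cv2.imwrite(f"pics/{n}6.png",cv2.resize(c,None,fx=10,fy=10,interpolation=cv2.INTER_CUBIC)[:,:,::-1])
E
```

```text
tool [ 529.6 -401.6   35.7] rot [ 1.7997e+02 -1.4000e-01  1.7090e+02] shift cm [ 0.07  0.05 -0.03] turn -0.002 tilt [-0.002 -0.001  1.   ] gap 16.4 F [-7.9  1.9  7.4] grip 40.111783146858215 t 10.6833
side stop_face [(0.71, array([ 529.6, -401.2,   12.2]))]
side strip []
side jig [(0.66, array([ 526.4, -405.1,   -0.8]))]
[358 311]
scene stop_face [(0.44, array([ 560.4, -406.9,   14.6]))]
scene strip [(0.7, array([ 528.1, -402.5,   11.2]))]
scene jig [(0.63, array([ 523.8, -401.4,    6.3]))]
[396 254]
```

View pics/side6.png

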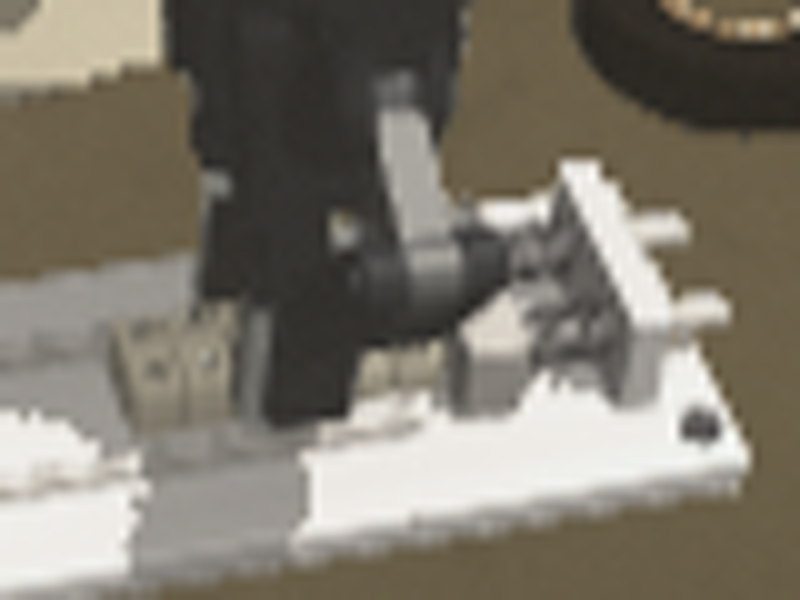

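The side crop shows the strip's end meeting the stop block at about x=455. The gap from block to bracket (520→618 px, against about 58 px for the 12 mm block) suggests only about 2 mm of travel. I'll push 4 mm further and re-measure.

```bash
python3 -m handwheel '[[-1,-0.1,0,0,0,0,0],[-1,-0.1,0,0,0,0,0],[-1,0,0,0,0,0,0],[-1,0,0,0,0,0,0]]'
python3 -m handwheel '[[-1,-0.1,0,0,0,0,0],[-1,-0.1,0,0,0,0,0],[-1,0,0,0,0,0,0],[-1,0,0,0,0,0,0],[-1,0,0,0,0,0,0]]'
python3 - <<'E'
from h import *
for n in["side"]:
    p=snapshot(n)
    for q in["stop_face","strip"]:print(n,q,[(r["conf"],np.round(r["location"],1)) for r in place_of(p,q)[:1]])
    K=np.array(p["intrinsics"])
    # jig model points on the -y side of the block and bracket, in this crop's pixels (x10, origin 318,281)
    a=np.radians(-9.0);
    for X in[(30,-17,10),(42,-17,10),(38,-17,10),(50,-17,10),(64,-17,10),(85,-34,10)]:
        w=np.array([527.3+X[0]*np.cos(a)-X[1]*np.sin(a),-401+X[0]*np.sin(a)+X[1]*np.cos(a),3+X[2]])
        x=np.array(p["R"])@w+p["t"];u=(K@x/x[2])[:2];print(X,((u-[318,281])*10).round())
    c=p["image"][281:341,318:398]
    cv2.imwrite(f"pics/{n}7.png",cv2.resize(c,None,fx=10,fy=10,interpolation=cv2.INTER_CUBIC)[:,:,::-1])
E
```

```text
time: 11.42
tool_pos: [531.3, -402.0, 35.7]
tcp_rot: [180.0, -0.2, 170.9]
ft_force: [-8.1, 2.2, 7.9]
finger_gap: 16.6
grip_force: 40.2
time: 11.83
tool_pos: [533.0, -402.2, 35.7]
tcp_rot: [180.0, -0.2, 170.9]
ft_force: [-9.6, 1.5, 9.6]
finger_gap: 16.7
grip_force: 40.3
side stop_face [(0.53, array([ 566.6, -406.3,   19.8]))]
side strip [(0.74, array([ 531.8, -404.8,   10.7]))]
(30, -17, 10) [431. 428.]
(42, -17, 10) [493. 417.]
(38, -17, 10) [473. 421.]
(50, -17, 10) [535. 411.]
(64, -17, 10) [607. 398.]
(85, -34, 10) [750. 453.]
```

View pics/side7.png

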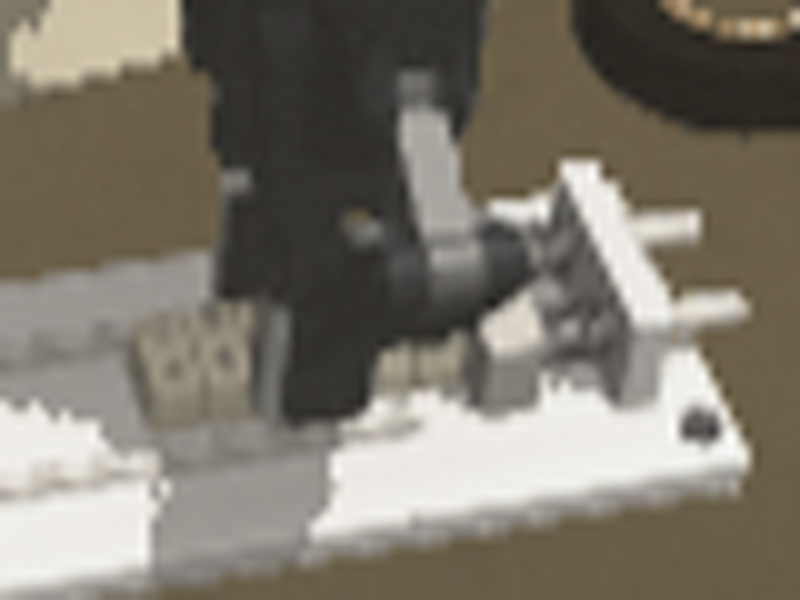

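The jig model's bed corner projects to (750,453), matching the picture. The stop block now sits at about 480–538 px, so it is about 9 mm back. The push force, less friction, agrees. I'll hold steady and hand in.

```bash
python3 -m handwheel '[[-1,0,0,0,0,0,0],[-1,0,0,0,0,0,0],[-1,0,0,0,0,0,0],[-1,0,0,0,0,0,0],[-1,0,0,0,0,0,0],[-1,0,0,0,0,0,0],[-1,0,0,0,0,0,0],[-1,0,0,0,0,0,0],[-1,0,0,0,0,0,0],[-1,0,0,0,0,0,0],[-1,0,0,0,0,0,0],[-1,0,0,0,0,0,0]]'
python3 -m handwheel '[[-1,0,0,0,0,0,0],[-1,0,0,0,0,0,0],[-1,0,0,0,0,0,0],[-1,0,0,0,0,0,0],[-1,0,0,0,0,0,0],[-1,0,0,0,0,0,0]]'
python3 -c "
from bench import *
print(hand_in())"
```

```text
time: 12.98
tool_pos: [533.0, -402.2, 35.7]
tcp_rot: [180.0, -0.2, 170.9]
ft_force: [-10.4, 2.6, 9.2]
finger_gap: 16.4
grip_force: 40.3
time: 13.48
tool_pos: [533.0, -402.2, 35.7]
tcp_rot: [180.0, -0.2, 170.9]
ft_force: [-10.3, 2.2, 9.4]
finger_gap: 17.1
grip_force: 40.3
the job is handed in; nothing more can be done
None
```

I handed the job in with the strip still gripped and lying flat in the channel, holding the stop about 9 mm back by my estimate from the picture and the push force; the pointer itself was out of view, and no verdict came back.

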